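# Shift the tube roller's gear lever into third

### The job

Put the tube roller mixer into third gear: push its gear lever out of wherever it stands on the left side of the H-shaped gate, across to the right, then forward (away from the robot) fully home into the third slot, the far right one. Only push the lever, with the fingertips or the outside of the fingers, and without forcing it; never take it between the fingers, and leave the tube on the rollers, the bottle and the vial where they are.

Things in the scene. Friction and masses are not known exactly. Their poses are not given: they have to be found in the camera images.
- gear_unit: Tube roller mixer fixed to the bench, 190 (x) x 160 (y) mm. Origin: centre of its underside; its x points forward (away from the robot at yaw 0), y to its left. Near part: white gearbox, 115 mm along x, its top an aluminium gate plate 75 mm high. Far part: two black rollers along y at x = 42 and 78 mm, top 58 mm high, between white cheeks 62 mm high.
- gate_centre (a point): Centre of the gate, on the plate's top, at x = -37.5, y = 0, z = 75 mm of the mixer. The H-shaped slot is 16 mm wide: a crossing channel along y and, from its ends 20 mm left and 20 mm right of here, slots forward and back, each ending 28 mm from here in x. Raised steel pips beside the ends count the slots: 1 left forward, 2 left back, 3 right forward, 4 right back.
- slot3 (a point): Point on the gate plate's top in the third (right forward) slot, 20 mm forward and 20 mm right of the gate's centre, on the slot's middle line, 75 mm above the bench.
- gear_lever: Gear lever: steel stick, 10 mm diameter, with a black ball knob, 32 mm diameter. Origin: the ball's centre; z runs up the stick. It pivots 135 mm below that (mixer x = -37.5, y = 0, z = 12 mm); play in the slot is 3 mm a side (6.5 mm at the ball). Ball centre 147 mm above the bench upright, 133 mm in a slot's end. No spring: it stays where left; takes 2 to 3 N at the ball to move.
- across (a joint): Sideways tilt of the lever, rad: 0 mid-gate, positive to the mixer's right (-y). About -0.32 on the left side (slots 1 and 2), +0.32 on the right (slots 3 and 4). From the pivot the ball lies at 135 mm x (sin(forward), -sin(across) cos(forward), cos(across) cos(forward)) in the mixer's axes.
- forward (a joint): Forward tilt of the lever in rad: 0 in the crossing channel, positive forward (+x of the mixer), about +0.34 at the end of slots 1 and 3, about -0.34 at the end of slots 2 and 4. It crosses freely only within about 0.05 of 0; the corners of the gate are rounded (6 mm).
- tube: Loose capped sample tube, 16 mm diameter, 99 mm long, lying along y in the groove between the two rollers, its top about 65 mm above the bench. Origin at its underside. To be left alone.
- bottle: Loose white reagent bottle with screw cap, 35 x 58 x 78 mm high, standing to the left of the mixer. Origin at the centre of its underside. To be left alone.
- vial: Loose small brown vial, 22 mm diameter, 45 mm high, standing to the right of the mixer. Origin at the centre of its underside. To be left alone.

How it is judged (in metres and radians):
On the way:
1. the lever has been brought across to the right side of the gate (value of joint across above 0.24 rad), for 0.1 s.
At the end, for the whole second after the job is handed in: The lever rests in the third (right forward) slot, tilted right by more than 0.2 rad and forward by more than 0.28 rad (the slot ends at about 0.34), left at rest; tube, bottle and vial are within 20 mm of where they stood (value of joint across above 0.2 rad and value of joint forward above 0.28 rad and velocity of joint forward between -0.05 and 0.05 rad/s and distance of each of tube, bottle, vial from where it was at the start of the episode below 0.02 m); the robot touches nothing.
It fails at once if the lever is taken between the fingers (the grasp point comes within 10 mm of the lever's middle line, at the ball or below it) (x of the grasp point in the frame of gear_lever between -0.01 and 0.01 m and y of the grasp point in the frame of gear_lever between -0.01 and 0.01 m and z of the grasp point in the frame of gear_lever between -0.08 and 0.012 m).
It fails at once if the lever is forced (more than 40 N on it) (contact force between any of the arm, the fingers and gear_lever above 40 N).
It fails at once if the tube, the bottle or the vial is shifted by more than 20 mm, or lifted (distance of any of tube, bottle, vial from where it was at the start of the episode above 0.02 m).
It also fails if it takes over 51 s, if anything falls off the work surface, if the arm or the gripper's body presses on something with over 40 N, if the wrist force passes 120 N, or if a joint passes its speed limit or range.

### The arm

A 6-joint arm with a two-finger parallel gripper is mounted at the origin on a cart in front of the work surface, level with it; the furniture and walls round the work are solid. World frame = base frame: x ahead of the robot, y to its left, z up, the work surface at z = 0. Lengths are in mm, angles in rad, forces in N, time in s.
With the tool pointing down it reaches from about 275 to 1000 mm from the base axis. Payload 8.4 kg.
Tool frame: the origin (TCP) lies on the centre line of the jaws, within the pads' length; the fingertips stand 14 mm ahead of it and the grasp point (between the pads) lies 5 mm behind it; z points along the fingers, y is the line along which they close (so a half turn about z gives the same grasp; the last joint's range is limited). The gripper opens to 85 mm and grips with 20 to 120 N. Pads are 22 mm wide; open, the fingers measure 114 mm over their backs; the gripper's body (76 mm by 85 mm) begins 54 mm behind the grasp point. The pads swing forward as they close: fully open they stand 13 mm farther back than shut.
Start: joints at [1.296, 0.353, 1.633, -0, 1.155, -0.002], TCP at [168.392, 601.891, 245.281] pointing down, gripper open.
Joint ranges: [-2.63, 2.63], [-0.92, 2.1], [0.06, 2.66], [-1.3, 4.44], [0, 2.69], [-3.02, 3.02]. Speed limits (rad/s): [2.22, 2.22, 2.79, 3.14, 3.14, 3.14].

### API

Orientations are given as [roll, pitch, yaw] about the fixed x, y, z axes, in that order (R = Rz(yaw) Ry(pitch) Rx(roll)).
In Python, from rig import r gives the robot as it stands.
- The arm moves only by the tool step_arm, never from a script. Its argument "plan" is text: rows parted by semicolons, each of 7 numbers parted by spaces: the turn, a rotation vector about the world's x, y, z in degrees, then the shift along the world's x, y, z in mm, then the closure in counts, from 0 (fully open) to 255 (shut). In form: rx ry rz x y z hand; .... A call has 1 to 8 rows; each row is the pose to reach, as a shift and turn from the pose commanded when the call began; what a row does not reach only later rows make up. A row lasts 1/10 s, in which the tool goes at most 50 mm and 8.59 degrees, less where a joint would pass 70% of its speed; a pose out of reach is approached as far as the arm can. A call with a gripper value outside its range is refused whole. The fingers move at their own pace and stop on an object; "force" is the grip in N (left out, the last holds). Time passes only in rows, so rows that repeat a pose let the fingers close. It gives the time, the measured TCP pose, the force, the opening and the grip force at its end, in the units of the state.
- r.sense(): the state, without advancing time (a new reading comes with each control period).
- r.grab_frame(name): name is "scene" or "top" or "wrist"; returns (picture, depth): 420x560x3 uint8, red, green, blue; 420x560 float32, mm along the optical axis (not along the pixel's ray), 0 where there is no reading.
- r.get_calibration(name): a dict with "K" (3x3 intrinsics, pixels), "world_from_camera" (4x4, takes a point from camera to world coordinates). Camera axes: x right, y down, z forward; pixel columns grow to the right and rows downward; lengths in mm; the calibration is good to about 2 mm. A picture is of the moment at which its call begins: read the wrist's pose just before it. get_calibration takes no time and is no camera call; for the wrist camera it gives the pose at the moment of the call.
- r.sign_off(): hands the job in; it is judged then, once.
The state is a dict: "clock": time; "qpos": joint angles; "qvel": joint speeds; "joint_efforts": joint torques, N m; "eef_pos": TCP position; "tcp_rot": TCP orientation; "contact_force": force on the tool from outside, world axes, zero at the start; "wrist_torque": the same for the moment, N m; "opening": opening from 0.0 (shut) to 1.0 (fully open); "grasp_force": force on a finger pad.
Only numpy, scipy, OpenCV 4.12 (cv2) and the standard library are available. Lean on these libraries where they do the work, as an engineer would, in place of code of your own. Each camera call takes 0.05 s, during which the arm holds its last target. There are 200 camera calls.

## Working session

There is one attempt and no reset: what is moved stays moved. The work goes in short steps, Python scripts to look and compute and a tool call to move; the robot and the scene stay as the last step left them, time stands still between calls to the robot, and variables do not carry over. Pictures are saved under pics/ and viewed, at most 10 in all, crops included, and the job is handed in when it is done.

Besides the shell and the picture viewer there is one more tool, called after ">>>" by a JSON object that holds its "name" and its "arguments", one argument or row to a line. step_arm: Moves the arm, as the interface text tells. Its arguments: {"type":"object","properties":{"plan":{"type":"string"},"force":{"type":"number"}},"required":["plan"]}

```bash
mkdir -p pics
python3 - <<'E'
from rig import r
import cv2,numpy as np
for n in("scene","top"):
    p,d=r.grab_frame(n); c=r.get_calibration(n)
    np.savez(f"{n}.npz",p=p,d=d,K=c["K"],T=c["world_from_camera"])
    cv2.imwrite(f"pics/{n}.png",p[:,:,::-1]); print(n,np.round(c["K"],1).tolist(),np.round(c["world_from_camera"],3).tolist())
print(r.sense())
E
```

```text
scene [[448.2, 0.0, 276.0], [0.0, 448.2, 200.2], [0.0, 0.0, 1.0]] [[0.566, -0.463, 0.682, -7.306], [-0.824, -0.314, 0.471, -510.586], [-0.004, -0.829, -0.56, 582.843], [0.0, 0.0, 0.0, 1.0]]
top [[531.8, 0.0, 274.8], [0.0, 531.8, 209.9], [0.0, 0.0, 1.0]] [[0.151, -0.966, 0.211, 334.216], [-0.989, -0.147, 0.034, -124.114], [-0.002, -0.214, -0.977, 1134.934], [0.0, 0.0, 0.0, 1.0]]
{'clock': 0.1, 'qpos': array([ 1.29557202e+00,  3.53545753e-01,  1.63406695e+00,  9.02204603e-07,
        1.15522847e+00, -2.42382225e-03]), 'qvel': array([-0.00191907, -0.00129462, -0.00325968, -0.00208117,  0.00063962,
        0.00027508]), 'joint_efforts': array([-1.04561786e-03, -6.06360126e+01, -3.42823756e+01, -1.35378028e-05,
        4.00008648e-03,  1.20299308e-05]), 'eef_pos': array([168.29279848, 601.47761693, 244.65437615]), 'tcp_rot': array([-3.14034414e+00, -3.85115026e-06,  2.86879180e+00]), 'contact_force': array([ 0.18469915, -0.10846618,  0.39781592]), 'wrist_torque': array([ 0.04492632,  0.00601214, -0.00883901]), 'grasp_force': 0.0, 'opening': 1.0000010040586864}
```

View pics/top.png

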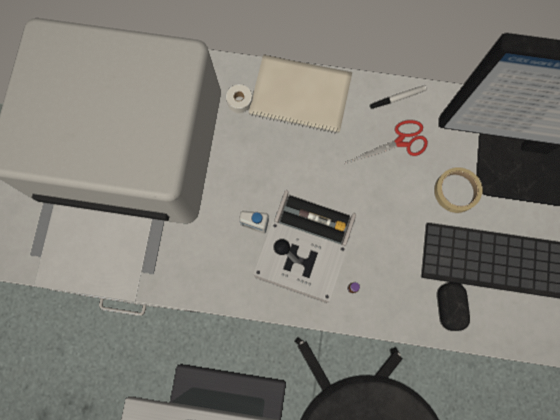

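View pics/scene.png

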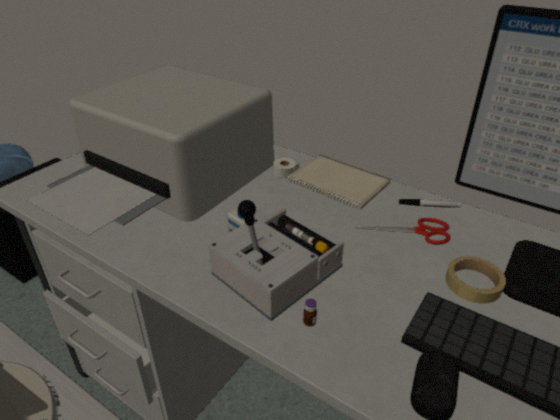

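The top view shows the mixer (plate screws near (258,271), (327,296), (345,263), (276,228)). The ball is at about (282,246), in the left forward slot (1). The bottle is at (253,219) and the vial at (354,287). Next I'll measure from a crop.

```bash
cat > h.py <<'E'
import numpy as np,cv2
def load(n):
    z=np.load(n+".npz"); return z["p"],z["d"],z["K"],z["T"]
def plane(uv,z,K,T):
    uv=np.atleast_2d(uv).astype(float); d=np.c_[uv,np.ones(len(uv))]@np.linalg.inv(K).T@T[:3,:3].T
    return T[:3,3]+d*((z-T[2,3])/d[:,2])[:,None]
def cloud(d,K,T):
    v,u=np.indices(d.shape); c=np.stack([u,v,np.ones_like(u)],-1)@np.linalg.inv(K).T*d[...,None]
    return c@T[:3,:3].T+T[:3,3]
def proj(P,K,T):
    c=(np.atleast_2d(P)-T[:3,3])@T[:3,:3]; q=c@K.T; return q[:,:2]/q[:,2:]
E
python3 - <<'E'
from h import *
p,d,K,T=load("top"); X=cloud(d,K,T)
im=cv2.resize(p[180:310,230:375],None,fx=5,fy=4.6,interpolation=cv2.INTER_CUBIC); im=cv2.convertScaleAbs(im,alpha=1.5)
cv2.imwrite("pics/topc.png",im[:,:,::-1])
z=X[...,2]; m=((abs(z-75)<4)&(d>0)).astype(np.uint8)
m[:180]=0;m[310:]=0;m[:,:230]=0;m[:,375:]=0
n,l,s,c=cv2.connectedComponentsWithStats(m); k=1+np.argmax(s[1:,4]); 
pl=(l==k); print(s[k],"z",np.median(z[pl]))
h=cv2.convexHull(np.argwhere(pl)[:,::-1].astype(np.int32)); Q=plane(h[:,0],75,K,T)
print("rect",cv2.minAreaRect(Q[:,:2].astype(np.float32)), cv2.boxPoints(cv2.minAreaRect(Q[:,:2].astype(np.float32))).round(1).tolist())
b=(z>100)&(d>0); b[:225]=0;b[290:]=0;b[:,:255]=0;b[:,345:]=0
print("ball pts",b.sum(),X[b].mean(0),X[b].max(0),X[b].min(0))
# ball centre by two views: dark blobs
for n in("top","scene"):
    p,d,K,T=load(n); X=cloud(d,K,T); 
    b=(X[...,2]>112)&(X[...,2]<200)&(p.max(2)<60)&(np.hypot(X[...,0]-520,X[...,1]-(-60))<200)
    nn,l,s,c=cv2.connectedComponentsWithStats(b.astype(np.uint8))
    print(n,[(s[i].tolist(),c[i].round(1).tolist(),X[l==i].mean(0).round(1).tolist()) for i in range(1,nn) if s[i,4]>30])
E
```

```text
[ 254  221   93   80 3675] z 74.97629778597502
rect ((469.8929443359375, -151.83419799804688), (159.94615173339844, 115.4945068359375), 79.26578521728516) [[398.29998779296875, -219.6999969482422], [511.70001220703125, -241.1999969482422], [541.5, -84.0], [428.1000061035156, -62.5]]
ball pts 234 [ 480.49805682 -112.19046725  148.75406975] [497.63039084 -95.62784475 159.7587322 ] [ 466.36299289 -128.45563836  101.70709806]
top [([274, 239, 16, 16, 192], [281.6, 246.6], [479.7, -112.5, 151.6])]
scene [([238, 200, 18, 27, 331], [247.2, 211.5], [475.9, -117.0, 140.5])]
```

View pics/topc.png

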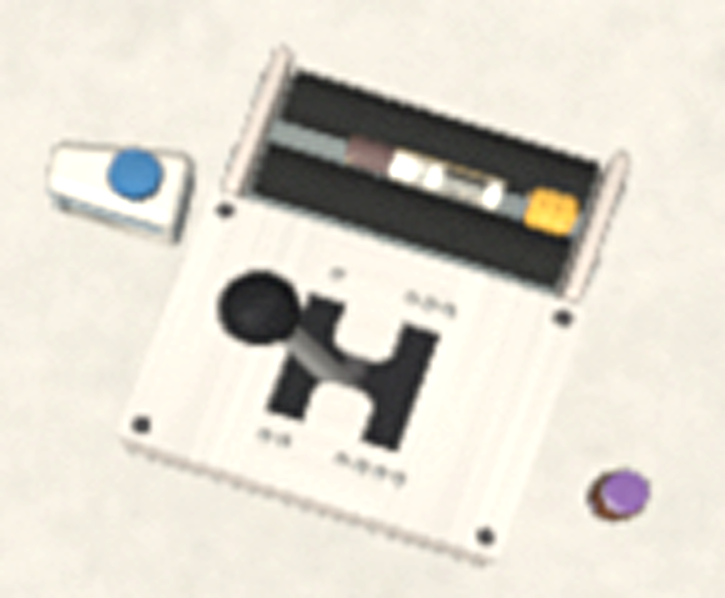

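The crop shows the H gate centred near crop (355,370). The stick leaves at the left end of the crossing channel, and the ball is up and left at (260,305). The lever is therefore on the left side, at close to zero forward tilt. Next: a two-view fix of the ball, and the clearance to the printer.

Run:
```python
from h import *
from scipy.optimize import least_squares
yaw=np.radians(-10.73); ex=np.array([np.cos(yaw),np.sin(yaw)]); ey=np.array([-ex[1],ex[0]]); g=np.array([469.9,-151.8])
def ball(a,f):
    l=135*np.array([np.sin(f),-np.sin(a)*np.cos(f),np.cos(a)*np.cos(f)]); return np.r_[g+ex*l[0]+ey*l[1],12+l[2]]
def rays(uvs,Ks):
    res=least_squares(lambda P:np.concatenate([proj(P,*k)[0]-u for u,k in zip(uvs,Ks)]),[480,-112,141]); return res
C={}
for n in("top","scene"):
    p,d,K,T=load(n); X=cloud(d,K,T)
    b=((X[...,2]>105)&(X[...,2]<200)&(p.max(2)<70)&(np.hypot(X[...,0]-480,X[...,1]+112)<40)).astype(np.uint8)
    dt=cv2.distanceTransform(cv2.copyMakeBorder(b,1,1,1,1,cv2.BORDER_CONSTANT),cv2.DIST_L2,5)[1:-1,1:-1]
    v,u=np.argwhere(dt>dt.max()-.6).mean(0); print(n,u,v,dt.max()); C[n]=((u,v),(K,T))
    z=X[...,2]; m=(d>0)&(z>110)&(X[...,1]>-60)&(X[...,1]<400)&(X[...,0]>150)&(X[...,0]<900)
    for lo,hi in((110,180),(180,260),(260,400)):
        k=m&(z>lo)&(z<hi); 
        if k.any(): print(lo,hi,k.sum(),np.percentile(X[k],[1,99],axis=0).round().tolist())
R=rays([c[0] for c in C.values()],[c[1] for c in C.values()]); P=R.x
print("ball",P.round(1),"resid",R.fun.round(2),"mixer",((P[:2]-g)@ex).round(1),((P[:2]-g)@ey).round(1))
S=least_squares(lambda q:np.concatenate([proj(ball(*q),*c[1])[0]-c[0] for c in C.values()]),[-.3,0]); print("across,fwd",S.x,S.fun.round(2),ball(*S.x))
print("rig ex",ex,"ey",ey)
```

```text
top 280.8333333333333 244.83333333333334 5.7938
110 180 2566 [[524.0, 83.0, 111.0], [828.0, 393.0, 179.0]]
180 260 27424 [[527.0, 86.0, 186.0], [846.0, 397.0, 204.0]]
scene 248.0 213.6 6.1969
110 180 5500 [[524.0, 82.0, 111.0], [832.0, 392.0, 179.0]]
180 260 8543 [[527.0, 85.0, 181.0], [840.0, 396.0, 201.0]]
ball [ 486.4 -110.2  127.1] resid [-0.07  0.05  0.08 -0.01] mixer 8.5 43.9
across,fwd [-0.30557159  0.03083591] [ 0.9   1.68 -0.8  -4.6 ] [ 481.54722429 -112.69081812  140.68494107]
rig ex [ 0.98251545 -0.18618108] ey [0.18618108 0.98251545]
```

```bash
cat >> h.py <<'E'
from scipy.optimize import least_squares
yaw=np.radians(-10.73); ex=np.array([np.cos(yaw),np.sin(yaw)]); ey=np.array([-ex[1],ex[0]]); g=np.array([469.9,-151.8])
def ball(a,f):
    l=135*np.array([np.sin(f),-np.sin(a)*np.cos(f),np.cos(a)*np.cos(f)]); return np.r_[g+ex*l[0]+ey*l[1],12+l[2]]
def W(x,y): return (g+ex*x+ey*y).round(1)
def lever(C): # list of ((u,v),(K,T))
    return least_squares(lambda q:np.concatenate([proj(ball(*q),*k)[0]-u for u,k in C]),[0,0])
E
python3 - <<'E'
from h import *
C=[]
for n,uv in(("top",(281.6,246.6)),("scene",(246.8,208.8))):
    p,d,K,T=load(n); C.append((uv,(K,T))); S=lever(C[-1:]); print(n,S.x,S.fun)
S=lever(C); print(S.x,S.fun,ball(*S.x)); print("left approach",W(3,85),"contact",W(3,43+30))
E
```

```text
top [-0.30700585  0.02914999] [0.00000000e+00 2.84217094e-14]
scene [-0.31694689  0.03348797] [5.68434189e-14 8.52651283e-14]
[-0.30890872  0.02904021] [-0.12559662 -0.0293181   0.12850496  0.21801558] [ 481.38947287 -112.22182991  140.55567068]
left approach [488.7 -68.8] contact [486.4 -80.6]
```

>>> {"name": "step_arm", "arguments": {
  "plan": "0 0 4.9 160 -335 0 255;0 0 4.9 160 -335 0 255;0 0 4.9 160 -335 0 255;0 0 4.9 160 -335 0 255;0 0 4.9 160 -335 0 255;0 0 4.9 160 -335 0 255;0 0 4.9 160 -335 0 255;0 0 4.9 160 -335 0 255",
  "force": 40
}}

```text
clock: 0.9
eef_pos: [328.9, 263.6, 245.1]
tcp_rot: [-3.14, 0.0, 2.953]
contact_force: [0.5, 0.6, -0.3]
opening: 0.0
grasp_force: 0.0
```

>>> {"name": "step_arm", "arguments": {
  "plan": "0 0 0 160 -335 0 255;0 0 0 160 -335 0 255;0 0 0 160 -335 0 255;0 0 0 160 -335 0 255;0 0 0 160 -335 0 255;0 0 0 160 -335 0 255;0 0 0 160 -335 0 255;0 0 0 160 -335 0 255"
}}

```text
clock: 1.7
eef_pos: [489.7, -71.7, 245.2]
tcp_rot: [-3.141, 0.001, 2.952]
contact_force: [0.1, 1.6, 0.2]
opening: 0.002
grasp_force: 0.0
```

>>> {"name": "step_arm", "arguments": {
  "plan": "0 0 0 0 4 -40 255;0 0 0 0 4 -80 255;0 0 0 0 4 -101 255;0 0 0 0 4 -101 255"
}}

```text
clock: 2.1
eef_pos: [486.0, -63.9, 141.4]
tcp_rot: [-3.141, -0.006, 2.954]
contact_force: [0.4, -0.2, -0.7]
opening: 0.0
grasp_force: 0.0
```

Run:
```python
from rig import r
import cv2,numpy as np
p,d=r.grab_frame("scene"); q,_=r.grab_frame("top")
a=cv2.resize(p[130:330,170:370],(400,400),interpolation=2); b=cv2.resize(q[170:320,225:375],(400,400),interpolation=2)
cv2.imwrite("pics/s2.png",cv2.convertScaleAbs(np.hstack([a,b])[:,:,::-1],alpha=1.5)); s=r.sense(); print(s["eef_pos"],s["contact_force"])
```

```text
[488.42097122 -64.10083566 144.48874939] [ 0.3169518  -0.0426837   0.48237033]
```

View pics/s2.png

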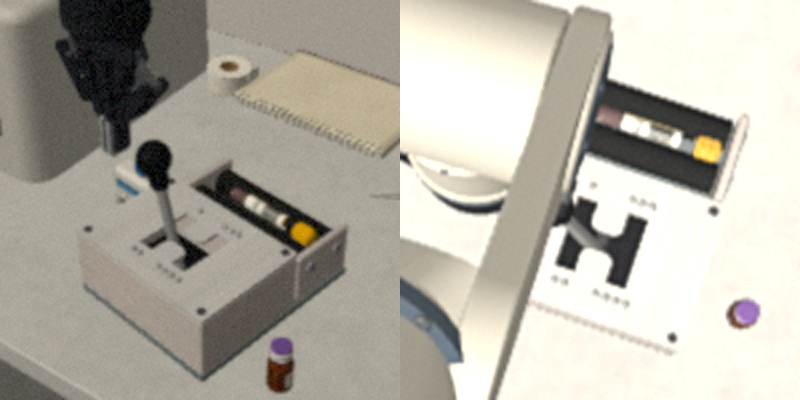

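Left: the closed fingers hang to the left of the ball at about crop (115,150), with the ball at (153,158). Right: the arm hides the ball, and the tube and vial are undisturbed. The push to the right can start.

>>> {"name": "step_arm", "arguments": {
  "plan": "0 0 0 0 -12 0 255;0 0 0 -2 -20 0 255;0 0 0 -3 -27 0 255;0 0 0 -4 -33 0 255;0 0 0 -5 -39 0 255;0 0 0 -6 -45 0 255;0 0 0 -8 -52 0 255;0 0 0 -9 -59 0 255"
}}

```text
clock: 3.0
eef_pos: [479.0, -123.6, 144.1]
tcp_rot: [-3.142, -0.001, 2.954]
contact_force: [-0.1, 3.1, 1.9]
opening: -0.001
grasp_force: 1.4
```

>>> {"name": "step_arm", "arguments": {
  "plan": "0 0 0 -1 -6 0 255;0 0 0 -2 -12 0 255;0 0 0 -3 -18 0 255;0 0 0 -4 -23 0 255;0 0 0 -5 -28 0 255;0 0 0 -6 -32 0 255;0 0 0 -7 -36 0 255;0 0 0 -7 -36 0 255"
}}

```text
clock: 3.8
eef_pos: [472.2, -159.5, 144.2]
tcp_rot: [-3.141, -0.0, 2.954]
contact_force: [-0.2, 1.1, -0.5]
opening: 0.001
grasp_force: 0.7
```

Run:
```python
from rig import r
import cv2,numpy as np
p,d=r.grab_frame("scene"); q,_=r.grab_frame("top"); np.save("s3.npy",p); np.save("t3.npy",q)
a=cv2.resize(p[130:330,170:370],(400,400),interpolation=2); b=cv2.resize(q[170:320,225:375],(400,400),interpolation=2)
cv2.imwrite("pics/s3.png",cv2.convertScaleAbs(np.hstack([a,b])[:,:,::-1],alpha=1.5)); s=r.sense(); print(s["eef_pos"],s["contact_force"])
```

```text
[ 472.38762479 -159.28511691  144.30230482] [-0.40187645  0.96343032 -1.52756731]
```

View pics/s3.png

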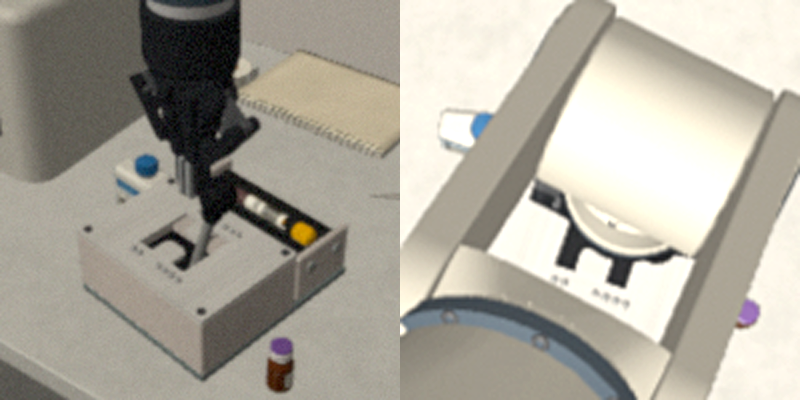

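The lever now leans right, with the ball at left-crop (215,185), beside the fingers at (190,165). I'll push a little more, gently.

>>> {"name": "step_arm", "arguments": {
  "plan": "0 0 0 -0.4 -2 0 255;0 0 0 -0.8 -4 0 255;0 0 0 -0.8 -4 0 255"
}}

```text
clock: 4.2
eef_pos: [471.6, -163.2, 144.3]
tcp_rot: [-3.142, 0.0, 2.954]
contact_force: [0.9, 2.4, -1.5]
opening: -0.001
grasp_force: 1.0
```

>>> {"name": "step_arm", "arguments": {
  "plan": "0 0 0 -1 -6 0 255;0 0 0 0 2 0 255;0 0 0 1.5 8 10 255;0 0 0 1.5 8 60 255;0 0 0 -20 -5 62 255;0 0 0 -52 -21 62 255;0 0 0 -52 -21 62 255;0 0 0 -52 -21 62 255"
}}

```text
clock: 5.0
eef_pos: [419.8, -184.2, 207.2]
tcp_rot: [-3.141, 0.002, 2.953]
contact_force: [-0.0, 0.7, 0.2]
opening: 0.001
grasp_force: 0.0
```

Run:
```python
from rig import r
import cv2,numpy as np
p,d=r.grab_frame("scene"); c=r.get_calibration("wrist"); q,dq=r.grab_frame("wrist")
np.savez("w4.npz",p=q,d=dq,K=c["K"],T=c["world_from_camera"]); np.savez("s4.npz",p=p,d=d)
a=cv2.resize(p[130:330,170:370],(400,400),interpolation=2); b=cv2.resize(q,(400,300),interpolation=3)
b=cv2.copyMakeBorder(b,0,100,0,0,cv2.BORDER_CONSTANT)
cv2.imwrite("pics/s4.png",cv2.convertScaleAbs(np.hstack([a,b])[:,:,::-1],alpha=1.5)); s=r.sense(); print(s["eef_pos"],s["contact_force"])
```

```text
[ 420.51415982 -183.95637782  206.83747687] [ 0.08972249 -0.38558464  0.33573052]
```

View pics/s4.png

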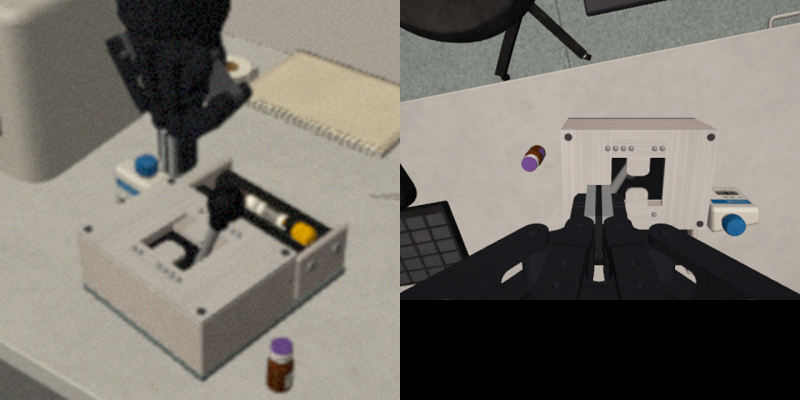

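Left: the ball is at crop (225,193) in the right side of the gate, with the fingers lifted clear and nearer the robot. Right: the wrist view shows the stick leaning right, with bottle and vial in place. Next I'll compute the lever angles.

Run:
```python
from h import *
_,_,K,T=load("scene"); z=np.load("s4.npz"); p,d=z["p"],z["d"]; X=cloud(d,K,T)
b=((X[...,2]>112)&(X[...,2]<168)&(p.max(2)<75)).astype(np.uint8); b[:200]=0;b[250:]=0;b[:,:265]=0;b[:,305:]=0
n,l,s,c=cv2.connectedComponentsWithStats(b); k=1+np.argmax(s[1:,4]); print(s[k],c[k])
x,y,w,h,_=s[k]; uv=(x+w/2-.5,y+9-.5); S=lever([(uv,(K,T))]); B=ball(*S.x); print(uv,S.x,B,"mixer",(B[:2]-g)@ex,(B[:2]-g)@ey)
for q in((.31,.03),(.31,.0),(.35,.03),(.27,.03)): print(q,proj(ball(*q),K,T))
B=B[:2]-g; print("behind",W(B@ex-42,B@ey))
```

```text
[274 222  19  24 342] [282.49415205 232.77192982]
(np.float64(283.0), np.float64(230.5)) [0.33059382 0.04316227] [ 467.47208593 -195.89986282  139.57079342] mixer 5.8250972202759215 -43.78082810791926
(0.31, 0.03) [[281.06611541 229.81229203]]
(0.31, 0.0) [[279.29563523 230.88841918]]
(0.35, 0.03) [[283.32954177 232.06001564]]
(0.27, 0.03) [[278.78654001 227.66099349]]
behind [ 426.2 -188.1]
```

>>> {"name": "step_arm", "arguments": {
  "plan": "0 0 0 0 -1 -40 255;0 0 0 0 -1 -67 255;0 0 0 0 -1 -67 255;0 0 0 8 -3 -67 255;0 0 0 14 -4 -67 255;0 0 0 20 -5 -67 255;0 0 0 25 -6 -67 255;0 0 0 30 -7 -67 255"
}}

```text
clock: 5.9
eef_pos: [450.1, -191.3, 139.8]
tcp_rot: [-3.141, 0.0, 2.954]
contact_force: [-2.4, 0.4, 1.6]
opening: -0.0
grasp_force: 1.2
```

>>> {"name": "step_arm", "arguments": {
  "plan": "0 0 0 5 -0.8 0 255;0 0 0 10 -1.6 0 255;0 0 0 14 -2.4 0 255;0 0 0 18 -3 0 255;0 0 0 22 -3.6 0 255;0 0 0 22 -3.6 0 255"
}}

```text
clock: 6.5
eef_pos: [471.9, -194.7, 139.1]
tcp_rot: [3.141, -0.0, 2.954]
contact_force: [-1.9, 1.3, -1.5]
opening: 0.001
grasp_force: 0.9
```

>>> {"name": "step_arm", "arguments": {
  "plan": "0 0 0 2 -0.4 0 255;0 0 0 4 -0.8 0 255;0 0 0 6 -1.1 0 255;0 0 0 6 -1.1 0 255"
}}

```text
clock: 6.9
eef_pos: [477.8, -195.9, 139.3]
tcp_rot: [-3.142, 0.0, 2.954]
contact_force: [-1.7, 1.3, -1.5]
opening: -0.002
grasp_force: 1.1
```

>>> {"name": "step_arm", "arguments": {
  "plan": "0 0 0 1 -0.2 0 255;0 0 0 2 -0.4 0 255;0 0 0 2 -0.4 0 255"
}}

```text
clock: 7.2
eef_pos: [479.1, -196.0, 139.1]
tcp_rot: [3.141, -0.001, 2.954]
contact_force: [-4.3, 1.7, -1.6]
opening: 0.0
grasp_force: 2.4
```

>>> {"name": "step_arm", "arguments": {
  "plan": "0 0 0 0.5 -0.1 0 255;0 0 0 1 -0.2 0 255;0 0 0 1 -0.2 0 255"
}}

```text
clock: 7.5
eef_pos: [479.5, -196.1, 138.9]
tcp_rot: [3.141, -0.002, 2.954]
contact_force: [-6.5, 1.1, -0.6]
opening: 0.002
grasp_force: 3.3
```

The lever is against its stop at 6.5 N. I'll back off, lift and check.

>>> {"name": "step_arm", "arguments": {
  "plan": "0 0 0 -5 1 0 255;0 0 0 -25 5 0 255;0 0 0 -60 11 0 255;0 0 0 -60 11 40 255;0 0 0 -80 50 80 255;0 0 0 -110 90 110 255;0 0 0 -110 130 110 255;0 0 0 -110 130 110 255"
}}

```text
clock: 8.3
eef_pos: [371.0, -63.2, 251.5]
tcp_rot: [3.14, 0.006, 2.957]
contact_force: [-0.5, -0.4, -0.1]
opening: -0.002
grasp_force: 0.0
```

Run:
```python
from rig import r
from h import *
_,_,K,T=load("scene"); p,d=r.grab_frame("scene"); X=cloud(d,K,T)
b=((X[...,2]>108)&(X[...,2]<168)&(p.max(2)<75)).astype(np.uint8); b[:190]=0;b[270:]=0;b[:,:265]=0;b[:,330:]=0
n,l,s,c=cv2.connectedComponentsWithStats(b); k=1+np.argmax(s[1:,4]); print(s[k],c[k])
x,y,w,h,_=s[k]; uv=(x+w/2-.5,y+9-.5); print(uv,lever([(uv,(K,T))]).x, proj(ball(.31,.34),K,T))
q,_=r.grab_frame("top")
a=cv2.resize(p[130:330,170:370],(400,400),interpolation=2); bb=cv2.resize(q[170:320,225:375],(400,400),interpolation=2)
cv2.imwrite("pics/s5.png",cv2.convertScaleAbs(np.hstack([a,bb])[:,:,::-1],alpha=1.5)); t=r.sense(); print(t["eef_pos"],t["contact_force"])
```

```text
[288 215  20  23 335] [297.34925373 225.69552239]
(np.float64(297.5), np.float64(223.5)) [0.33268825 0.31827115] [[297.29633975 222.00772486]]
[371.68493596 -65.74045781 250.42543854] [ 0.4820504  -0.60727375 -0.14593564]
```

View pics/s5.png

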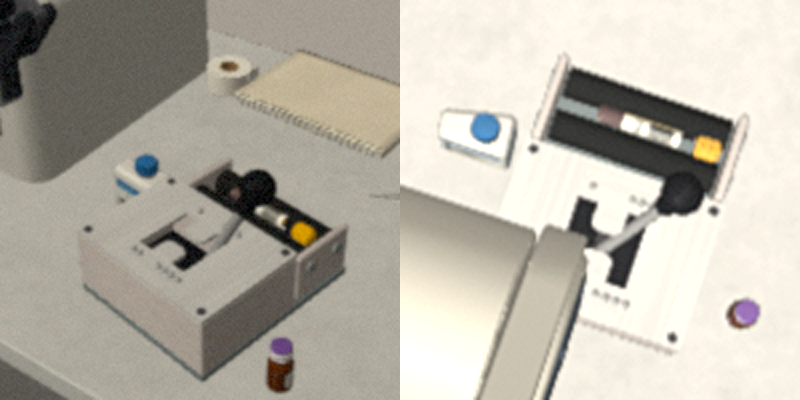

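Both views show the lever home in the right forward slot (ball at left-crop (260,187), right-crop (682,192)). Tube, bottle and vial haven't moved, and the arm is clear.

Run:
```python
from rig import r
from h import *
_,_,K,T=load("top"); _,_,K2,T2=load("scene")
a=lever([((330.4,241.6),(K,T))]).x; b=lever([((330.4,241.6),(K,T)),((297.5,223.5),(K2,T2))]).x; print(a,b)
if min(a[1],b[1])>.29 and a[0]>.24: print(r.sign_off())
```

```text
[0.34861809 0.34109912] [0.33648645 0.33005184]
the job is handed in; nothing more can be done
None
```

I pushed the gear lever home into the third slot and handed the job in at about 8.4 s: it measures about 0.33 rad forward and 0.34 rad right, force readings stayed at or below about 7 N, and the tube, bottle and vial look unmoved in the final pictures.

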